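# Stack a dish over a cork separator and fasten it

### The arm

A 7-joint arm with a two-finger parallel gripper is mounted at the origin on a cart in front of the work surface, level with it; the furniture and walls round the work are solid. World frame = base frame: x ahead of the robot, y to its left, z up, the work surface at z = 0. Lengths are in m, angles in rad, forces in N, time in s.
With the tool pointing down it reaches from about 0.425 to 0.875 m from the base axis. Payload 4.7 kg.
Tool frame: the origin (TCP) lies between the finger pads; the fingertips stand 19 mm ahead of it and the grasp point (between the pads) is the TCP (ctrl.tip_extent is the distance from the TCP to the fingertips, in m); z points along the fingers, y is the line along which they close (so a half turn about z gives the same grasp; the last joint's range is limited). The gripper opens to 87 mm and grips with 3 to 60 N. Pads are 19 mm wide; open, the fingers measure 117 mm over their backs; the gripper's body (75 mm by 190 mm) begins 51 mm behind the grasp point.
Start: joints at [1.221, 0.321, -0.07, 1.45, 0.023, 1.371, -0.057], TCP at [0.231, -0.607, 0.242] pointing down, gripper open.
Joint ranges: [-2.86, 2.86], [-0.3, 2.09], [-1.38, 1.24], [0.06, 2.45], [-1.56, 4.7], [0.09, 2.05], [-2.69, 2.69]. Speed limits (rad/s): [2.57, 2.57, 3.14, 3.14, 3.14, 3.14, 3.14].

### API

Orientations are given as a rotation vector (axis times angle).
In Python, from bench import ctrl gives the robot as it stands.
- The arm moves only by the shell command python3 -m crank 'ROWS' [OPENING] [FORCE]. ROWS is JSON, a list of rows, each an object of numbers: "tx", "ty", "tz": the shift along the tool's x, y, z in mm; "turn": the turn about the tool's z in units of 5 degrees (1.0 is 5 degrees). In form: [{"tx": .., "ty": .., "tz": .., "turn": ..}, ...]. A call has 1 to 5 rows; each row is the pose to reach, as a shift and turn from the pose commanded when the call began, along the tool's axes at that moment; what a row does not reach only later rows make up. A row lasts 1/8 s, in which the tool goes at most 62.5 mm and 10.7 degrees, less where a joint would pass 70% of its speed; a pose out of reach is approached as far as the arm can. A call with a gripper value outside its range is refused whole. OPENING is the finger opening in mm, from 0 to 87, set as the call begins (- or left out, the last holds). The fingers move at their own pace and stop on an object; FORCE is the grip in N (left out, the last holds). Time passes only in rows, so rows that repeat a pose let the fingers close. It gives the time, the measured TCP pose, the force, the opening and the grip force at its end, in the units of the state.
- ctrl.get_state(): the state, without advancing time (a new reading comes with each control period).
- ctrl.get_image(name): name is "scene" or "top"; returns (picture, depth): 480x640x3 uint8, red, green, blue; 480x640 float32, m along the optical axis (not along the pixel's ray), 0 where there is no reading.
- ctrl.camera_model(name): a dict with "intrinsics" (3x3 intrinsics, pixels), "origin" and "orientation" of the camera in the world. Camera axes: x right, y down, z forward; pixel columns grow to the right and rows downward; lengths in m; the calibration is good to about 2 mm. A picture is of the moment at which its call begins. camera_model takes no time and is no camera call.
- ctrl.close_job(): hands the job in; it is judged then, once.
Trained networks look in the newest picture that a camera, given by its name, has taken for a name from the list of things; names that differ only in an ending like _2 or _b are one class to them, and where a whole thing is asked for, a point or a joint stands for the part that bears it (a point fixed in the world has none). Each returns a list of dicts, best first, with "confidence" (0 to 1); they miss things now and then, are a little off and sometimes report something else, mostly with a low value. They report only what shows in the picture. A call takes as long as a camera call. They do not tell look-alikes from the thing itself.
- ctrl.recognise(camera, query): "xyz" ([x, y, z] in m, in world coordinates, good to about 4 mm: the middle of the surface that is visible of it).
- ctrl.mark_of(camera, query): "xyz" ([x, y, z] in m, in world coordinates, good to about 4 mm: a listed point, or the origin of a listed thing).
The state is a dict: "time": time; "joint_positions": joint angles; "qd": joint speeds; "joint_torque": joint torques, N m; "position": TCP position; "tool_rot": TCP orientation; "ft_force": force on the tool from outside, world axes, zero at the start; "torque": the same for the moment, N m; "grip_width": opening from 0.0 (shut) to 1.0 (fully open); "grip_force": force on a finger pad.
Only numpy, scipy, OpenCV 4.12 (cv2) and the standard library are available. Lean on these libraries where they do the work, as an engineer would, in place of code of your own. Each camera call takes 0.05 s, during which the arm holds its last target. There are 200 camera calls.

### The job

Put the second stoneware dish away on top of the one already in the stacking rack, with the oblong cork sheet between them: lay the sheet flat on the lower dish first, then set the dish down gently on the sheet, right way up and fully down between the pins, and finally swing the hinged steel keeper over until it lies on the top dish. The two dishes must never touch each other, and the other things on the worktop stay where they are.

Things in the scene. Friction and masses are not known exactly. Their poses are not given: they have to be found in the camera images.
- rack: Fixed rack. Dark wooden base 96 (x) x 170 (y) x 12 mm; eight round-topped steel pins, 8 mm thick, tops at z = 46, bound a pocket 70 (x) x 128 (y) mm: two at each end (x +-18, y +-68), two at each side (x +-39, y +-45); between those the long sides are open. Two hinge cheeks 59 mm high at its -y end. Origin: on the worktop below the pocket's centre, z up, y along the pocket
- dish_low: Oblong terracotta dish already in the rack's pocket, on the base: 62 (x) x 120 (y) x 16 mm, flat underneath, rim 6 mm wide and 4 mm high all round. Origin: centre of its underside, z up. Above the worktop: its underside is at 12 mm, its rim at 28; the sheet's top, once laid, at 34; the top dish's rim at 50
- dish_top: The second, identical dish, lying right way up on the worktop: 62 (x) x 120 (y) x 16 mm, about 0.2 kg. Origin: centre of its underside, z up, y along its length. It can be gripped across its 62 mm width
- sheet: Oblong stiff cork separator sheet lying flat on the worktop: 60 (x) x 118 (y) x 6 mm, 25 g. Origin: centre of its underside, z up, y along its length. Either face may be up; grip it by its long edges with the fingertips
- keeper (a joint): Angle of the keeper: steel strip 24 mm wide, 52 long, 5 thick, with a small upturned lip (8 mm) at its tip, hinged at the rack's -y end about the rack's x axis. 0: level, pointing to the rack's +y over the stack; 1.57: upright; starts leaning back outwards at 1.65 to 1.95. A light friction hinge, it stays where left. Lying on a complete stack it reads -0.06 to 0.05
- keeper_hinge (a point): Point on the keeper's hinge axis, mid-width: in the rack's frame x = 0, y = -80, z = 53 mm; axes as the rack's
- keeper_tip (a point): Middle of the keeper's free end, 52 mm from the hinge axis
- coaster: Bystander: round cork coaster, diameter 66 mm, 7 mm thick, not the separator. Origin: centre of its underside
- matchbox: Bystander: matchbox 34x52x15 mm lying flat. Origin: centre of its underside
- peg: Bystander: wooden clothes peg 15x72x12 mm lying flat. Origin: centre of its underside
- mug: Bystander: white mug 97 mm high, 78 mm across and 110 mm with its handle. Origin: centre of its underside
There are look-alikes about, which are no part of the job. What is shaped like the sheet but pink is not meant.

How it is judged:
By the outcome, as a careful person would: the job done as asked, in the order asked, and still so for the second after the job is handed in, with the robot touching nothing.
It also fails if it takes over 72 s, if anything falls off the work surface, if the arm or the gripper's body presses on something with over 40 N, if the wrist force passes 120 N, or if a joint passes its speed limit or range.

## Working session

There is one attempt and no reset: what is moved stays moved. The work goes in short steps, Python scripts to look and compute and a shell command to move; the robot and the scene stay as the last step left them, time stands still between calls to the robot, and variables do not carry over. Pictures are saved under pics/ and viewed, at most 10 in all, crops included, and the job is handed in when it is done.

```bash
ls; mkdir -p pics; python3 - <<'E'
from bench import ctrl
import cv2,numpy as np
for n in("scene","top"):
    im,d=ctrl.get_image(n); cv2.imwrite(f"pics/{n}0.png",im[:,:,::-1]); np.save(f"pics/{n}0.npy",d)
    m=ctrl.camera_model(n); print(n,m)
s=ctrl.get_state(); print(s["time"],s["position"],s["tool_rot"],s["ft_force"],s["grip_width"],ctrl.tip_extent)
E
```

```text
pics
scene {'intrinsics': array([[589.24713779,   0.        , 313.61554348],
       [  0.        , 589.24713779, 241.16710755],
       [  0.        ,   0.        ,   1.        ]]), 'origin': array([-0.25896507,  0.14936822,  1.05921319]), 'orientation': array([-1.36780808,  2.19576347, -0.89571407])}
top {'intrinsics': array([[470.73168867,   0.        , 314.25363537],
       [  0.        , 470.73168867, 237.60190069],
       [  0.        ,   0.        ,   1.        ]]), 'origin': array([ 0.38384241, -0.27752618,  1.22003974]), 'orientation': array([-2.08128812,  2.1490365 , -0.21853946])}
0.1 [ 0.23110258 -0.60706593  0.2406136 ] [-3.08819271e+00 -5.68075090e-01  5.97051140e-04] [-0.27046957  0.20774366  0.53322299] 1.002250301066672 0.019
```

View pics/scene0.png

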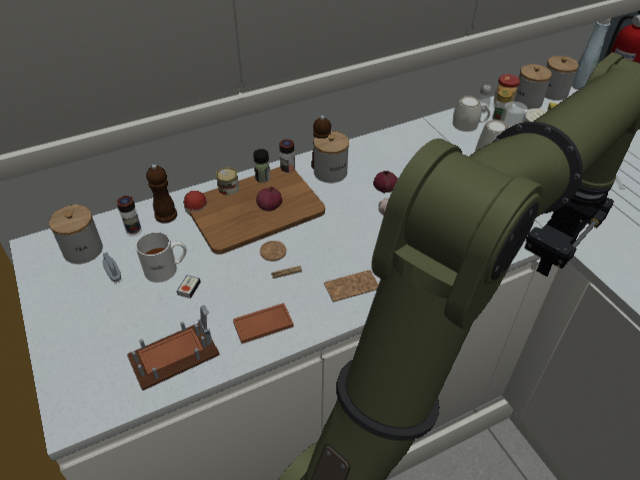

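View pics/top0.png

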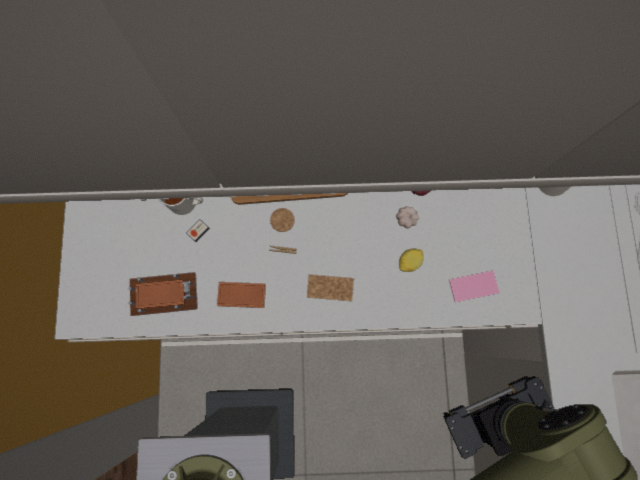

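The top view shows the rack with a dish in it at (163,294), the hinge on its right at (187,289), and the loose dish at (241,294). There are two sheet candidates: brown cork at (330,288) and pink at (474,286). The speckled cork one is oblong and not pink, so it fits. The round cork at (282,220) is the coaster.

```bash
cat > h.py <<'E'
from bench import ctrl
import cv2,numpy as np
from scipy.spatial.transform import Rotation as R
def cam(n):
    m=ctrl.camera_model(n); return m["intrinsics"],np.array(m["origin"]),R.from_rotvec(m["orientation"]).as_matrix()
def rays(n):
    K,o,Rm=cam(n); v,u=np.mgrid[:480,:640]
    return o,np.stack([(u-K[0,2])/K[0,0],(v-K[1,2])/K[1,1],np.ones(u.shape)],-1)@Rm.T
def cloud(n,d):
    o,r=rays(n); return o+r*d[...,None]
def onplane(n,uv,z):
    K,o,Rm=cam(n); uv=np.atleast_2d(uv).astype(float)
    r=np.c_[(uv[:,0]-K[0,2])/K[0,0],(uv[:,1]-K[1,2])/K[1,1],np.ones(len(uv))]@Rm.T
    return o+r*((z-o[2])/r[:,2])[:,None]
def rect(n,mask,z):
    c,_=cv2.findContours(mask.astype(np.uint8),cv2.RETR_EXTERNAL,cv2.CHAIN_APPROX_NONE)
    c=max(c,key=cv2.contourArea)[:,0]
    p=onplane(n,c,z)[:,:2]
    (cx,cy),(w,h),a=cv2.minAreaRect((p*1000).astype(np.float32))
    if w<h: w,h,a=h,w,a+90
    return np.array([cx,cy]),w,h,(a+90)%180-90   # a: long axis direction, deg from world x
E
python3 - <<'E'
from h import *
im={n:cv2.imread(f"pics/{n}0.png") for n in("scene","top")}
dd={n:np.load(f"pics/{n}0.npy") for n in im}
roi={"top":{"sheet":(300,265,362,310),"dish_top":(210,275,275,315),"rack":(120,265,205,322)},
"scene":{"sheet":(315,262,376,308),"dish_top":(225,298,300,345),"rack":(120,300,222,390)}}
for n in im:
    P=cloud(n,dd[n]); hsv=cv2.cvtColor(im[n],cv2.COLOR_BGR2HSV)
    for k,(a,b,c,d) in roi[n].items():
        m=np.zeros((480,640),bool); m[b:d,a:c]=hsv[b:d,a:c,1]>90
        q=P[m&(dd[n]>0)]; 
        print(n,k,m.sum(),"z pct",np.percentile(q[:,2],[5,25,50,75,95]).round(4),"cen",q.mean(0).round(4))
        for z in {"sheet":(.0,.006),"dish_top":(0,.016),"rack":(.012,.028)}[k]: print("   ",z,rect(n,m,z))
    t=P[(dd[n]>0)&(hsv[...,1]<30)&(abs(P[...,2])<.03)&(P[...,0]<.75)&(P[...,0]>.5)]; print("table z",np.median(t[:,2]))
    for q in("rack","dish_low","dish_top","sheet","keeper_hinge","keeper_tip"):
        print(n,q,[(np.round(r["xyz"],4).tolist(),round(r["confidence"],2)) for r in ctrl.mark_of(n,q)][:3])
c=cv2.resize(im["top"][262:325,118:368],None,fx=3.2,fy=3.2,interpolation=cv2.INTER_CUBIC)
e=cv2.resize(im["scene"][255:395,120:380],(800,430),interpolation=cv2.INTER_CUBIC)[:390]
cv2.imwrite("pics/crop1.png",np.vstack([c,e[:, :c.shape[1]]]) if c.shape[1]==800 else c)
E
```

```text
scene sheet 952 z pct [0.0023 0.0046 0.0061 0.0076 0.0098] cen [ 0.5003 -0.318   0.008 ]
    0.0 (array([ 505.85348511, -322.76315308]), 116.86115264892578, 59.17607116699219, 83.40605926513672)
    0.006 (array([ 501.52111816, -320.08868408]), 116.19918823242188, 58.84085464477539, 83.40603637695312)
scene dish_top 1356 z pct [0.0085 0.0109 0.0126 0.0145 0.0175] cen [ 0.4883 -0.0908  0.0128]
    0 (array([497.97897339, -94.58776093]), 120.63819122314453, 68.20381927490234, 85.83528137207031)
    0.016 (array([486.54498291, -90.90267944]), 118.81587982177734, 67.17353057861328, 85.83529663085938)
scene rack 2710 z pct [0.0092 0.0125 0.0219 0.0253 0.0289] cen [0.4885 0.1142 0.0195]
    0.012 (array([496.67727661, 108.8227005 ]), 167.5170135498047, 97.1981430053711, -85.95571899414062)
    0.028 (array([485.13214111, 109.44218445]), 164.9575958251953, 95.71310424804688, -85.9557318687439)
table z 0.00011189127452659875
scene rack [([0.5003, 0.1196, -0.0005], 0.67)]
scene dish_low [([0.5001, 0.1054, 0.0136], 0.57)]
scene dish_top [([0.4937, -0.0926, -0.0038], 0.73)]
scene sheet []
scene
[... 721 characters left out ...]
432861328125)
top rack 2087 z pct [0.0084 0.0117 0.0213 0.0248 0.0285] cen [0.4979 0.1077 0.0188]
    0.012 (array([499.37423706, 107.21998596]), 166.3448486328125, 92.16635131835938, -86.05518293380737)
    0.028 (array([497.84405518, 102.12418365]), 164.14169311523438, 90.9456558227539, -86.05518507957458)
table z -0.0005402245227141833
top rack [([0.5026, 0.1097, -0.0002], 0.9)]
top dish_low [([0.4998, 0.1035, 0.0188], 0.83), ([0.5073, 0.0288, 0.1059], 0.62)]
top dish_top [([0.5039, -0.3205, -0.0036], 0.36)]
top sheet [([0.4975, -0.6889, -0.0009], 0.84), ([0.5033, -0.3209, -0.0007], 0.6)]
top keeper_hinge [([0.5053, 0.0301, 0.0591], 0.76)]
top keeper_tip [([0.5079, 0.0279, 0.1115], 0.55)]
```

View pics/crop1.png

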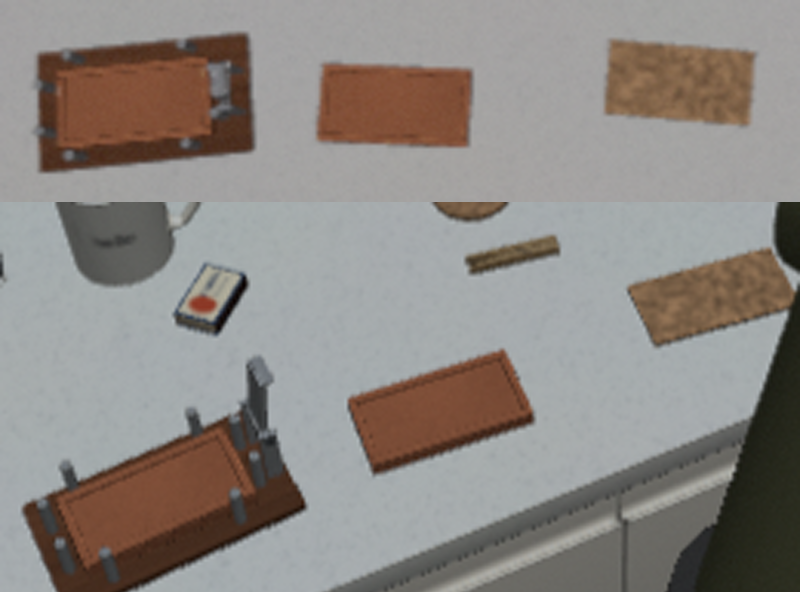

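The enlarged crop confirms it: the speckled cork sheet at (330,288) top / (350,286) scene is the separator. The keeper leans back at the rack's right end. Next I fit exact poses in both cameras.

```bash
cat >> h.py <<'E'
from scipy.optimize import minimize
def proj(n,P):
    K,o,Rm=cam(n); q=(np.asarray(P)-o)@Rm; q=q@K.T; return q[:,:2]/q[:,2:]
def box(p,w,l,z0,z1):
    c,s=np.cos(p[2]),np.sin(p[2]); X=[]
    for a in(-w/2,w/2):
        for b in(-l/2,l/2):
            for z in(z0,z1): X.append([p[0]+c*a-s*b,p[1]+s*a+c*b,z])
    return np.array(X)
def fit(views,w,l,z0,z1,p0,sat=75,ex=False):
    """views: {cam:(img,roi)}; silhouette fit of a box; p=(x,y,yaw), m/rad"""
    S=4; M={}
    for n,(im,(a,b,c,d)) in views.items():
        h=cv2.cvtColor(im[b:d,a:c],cv2.COLOR_BGR2HSV)[...,1]
        M[n]=cv2.resize(h,None,fx=S,fy=S,interpolation=cv2.INTER_CUBIC)>sat
    def cost(q):
        t=0
        for n,(im,(a,b,c,d)) in views.items():
            uv=(proj(n,box(q*[.001,.001,.01],w,l,z0,z1))-[a,b]+.5)*S-.5
            m=np.zeros(M[n].shape,np.uint8)
            cv2.fillConvexPoly(m,cv2.convexHull(np.round(uv*16).astype(np.int32)),1,shift=4)
            t+=(m.astype(bool)!=M[n]).sum()/S/S
        return t
    r=minimize(cost,np.array(p0)/[.001,.001,.01],method="Nelder-Mead",options=dict(initial_simplex=np.array(p0)/[.001,.001,.01]+np.array([[0,0,0],[6,0,0],[0,6,0],[0,0,6.]])))
    return r.x*[1,1,.573],r.fun
def goto(x,y,z,yaw):
    """tool y along world direction yaw (deg); prints row numbers"""
    s=ctrl.get_state(); T=R.from_rotvec(s["tool_rot"]).as_matrix()
    d=T.T@(np.array([x,y,z])-s["position"])*1000
    cur=np.degrees(np.arctan2(T[1,1],T[0,1])); t=-((yaw-cur+90)%180-90)/5
    print("tx ty tz",d.round(1),"turn",round(t,2),"| t",round(s["time"],2),"pos",np.round(s["position"],4),"yaw",round(cur,2),"tilt",np.round(T[:2,2],4),"F",np.round(s["ft_force"],1),"grip",round(s["grip_width"]*87,1),round(s["grip_force"],1))
E
cat > m.py <<'E'
from h import *
im={n:cv2.imread(f"pics/{n}0.png") for n in("scene","top")}
roi={"top":{"sheet":(300,265,362,310),"dish":(210,275,275,315),"rack":(120,265,205,322)},
"scene":{"sheet":(315,262,376,308),"dish":(225,298,300,345),"rack":(120,300,222,390)}}
for k,g,p0 in(("sheet",(.06,.118,0,.006),(.502,-.3204,-.115)),("dish",(.062,.12,0,.016),(.490,-.092,-.072)),("rack",(.096,.17,0,.012),(.499,.107,.069))):
    for ns in(("top",),("scene",),("top","scene")):
        print(k,ns,[np.round(v,2) for v in fit({n:(im[n],roi[n][k]) for n in ns},*g,p0)])
E
python3 m.py; python3 - <<'E'
from h import *
p=None
for n in("top","scene"):
    d=np.load(f"pics/{n}0.npy"); P=cloud(n,d); im=cv2.imread(f"pics/{n}0.png")
    m=(d>0)&(abs(P[...,0]-.499)<.07)&(abs(P[...,1]-.107)<.11)
    q=P[m&(P[...,2]>.034)]; th=.069
    e=(q-[.499,.107,0])@np.array([[np.cos(th),-np.sin(th),0],[np.sin(th),np.cos(th),0],[0,0,1]])*1000
    lab=cv2.connectedComponents((m&(P[...,2]>.034)).astype(np.uint8))[1][m&(P[...,2]>.034)]
    for i in range(1,lab.max()+1):
        g=e[lab==i]; print(n,len(g),g.mean(0).round(1),g[:,2].max().round(1))
E
```

```text
sheet ('top',) [array([ 502.83, -320.99,   -6.2 ]), np.float64(107.69)]
sheet ('scene',) [array([ 502.68, -323.48,   -5.61]), np.float64(140.62)]
sheet ('top', 'scene') [array([ 503.31, -322.72,   -5.83]), np.float64(252.81)]
dish ('top',) [array([491.01, -92.35,  -5.16]), np.float64(84.56)]
dish ('scene',) [array([493.47, -92.36,  -3.21]), np.float64(138.06)]
dish ('top', 'scene') [array([491.35, -93.16,  -4.13]), np.float64(225.44)]
rack ('top',) [array([500.82, 106.9 ,   3.12]), np.float64(456.19)]
rack ('scene',) [array([501.39, 108.94,   4.14]), np.float64(687.81)]
rack ('top', 'scene') [array([501.99, 108.12,   4.53]), np.float64(1147.69)]
top 10 [ 40.3 -40.9  41.9] 46.4
top 14 [39.4 48.4 40.6] 45.3
top 103 [ -2.  -78.9  78.1] 108.5
top 1 [29.3 16.9 34.4] 34.4
top 14 [18.6 71.1 40.9] 49.4
top 12 [-16.9  71.2  42.1] 46.9
top 11 [-37.8 -41.9  44. ] 49.2
top 10 [-38.5  48.5  42.4] 48.2
scene 247 [ -5.2 -74.7  72.3] 109.6
scene 20 [ 37.6 -38.3  41.2] 47.3
scene 21 [ 16.7 -61.1  41.7] 47.0
scene 19 [36.9 51.4 41.6] 46.4
scene 18 [-39.6 -38.8  41.7] 46.0
scene 20 [16.2 74.1 41.5] 47.4
scene 1 [-43.1 -38.5  34.2] 34.2
scene 23 [-19.4  74.3  41.3] 46.9
scene 23 [-40.5  51.5  41.4] 48.6
```

```bash
cat > ov.py <<'E'
from h import *
import sys
def draw(n,im,roi,S,rack,objs,out=None):
    a,b,c,d=roi; v=cv2.resize(im[b:d,a:c],None,fx=S,fy=S,interpolation=cv2.INTER_CUBIC)
    f=lambda P:np.round(((proj(n,P)-[a,b]+.5)*S-.5)*8).astype(np.int32)
    def W(p,X):
        X=np.array(X,float); c,s=np.cos(p[2]),np.sin(p[2]); return np.c_[p[0]+c*X[:,0]-s*X[:,1],p[1]+s*X[:,0]+c*X[:,1],X[:,2]]
    def rec(p,w,l,z,col): cv2.polylines(v,[f(W(p,[[-w/2,-l/2,z],[w/2,-l/2,z],[w/2,l/2,z],[-w/2,l/2,z]]))],True,col,1,cv2.LINE_AA,shift=3)
    if rack is not None:
        rec(rack,.096,.17,.012,(255,0,0))
        t=np.linspace(0,6.28,16)
        for x,y in[(i*.018,j*.068) for i in(1,-1) for j in(1,-1)]+[(i*.039,j*.045) for i in(1,-1) for j in(1,-1)]:
            cv2.polylines(v,[f(W(rack,np.c_[x+.004*np.cos(t),y+.004*np.sin(t),0*t+.042]))],True,(0,255,0),1,cv2.LINE_AA,shift=3)
    for p,w,l,z in objs: rec(p,w,l,z,(255,255,0))
    return v
if __name__=="__main__":
    im={n:cv2.imread(f"pics/{n}0.png") for n in("scene","top")}
    rk=(.4997,.1128,.07)
    o=[((.5025,-.321,-.113),.06,.118,.006),((.4905,-.0925,-.073),.062,.12,.016)]
    r=[draw("top",im["top"],(118,262,278,322),5,rk,o),draw("scene",im["scene"],(125,298,225,388),3,rk,o),]
    e=draw("scene",im["scene"],(222,258,382,348),3,rk,o)
    B=np.hstack([r[1],e])[:, :800]; B=np.pad(B,((0,0),(0,800-B.shape[1]),(0,0)))
    cv2.imwrite("pics/ov1.png",np.vstack([r[0],B]))
E
python3 ov.py
```

```text
(no output)
```

View pics/ov1.png

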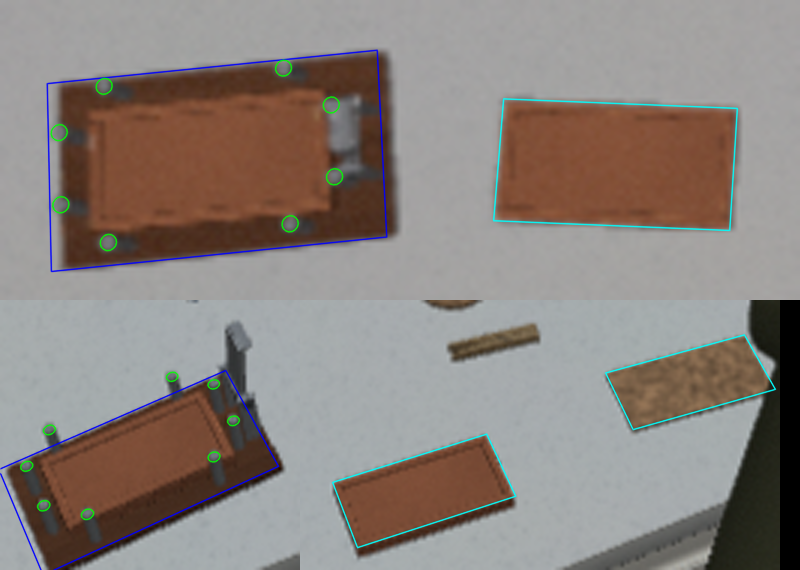

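Overlaid, the fitted outlines match in both views: the green pin rings sit on the pin tops at rack origin (0.4997, 0.1128), yaw 4°. The sheet and dish outlines also match. Now I work out the approach.

```bash
python3 -c "
from h import *
goto(.5025,-.321,.10,-6.5)"
```

```text
tx ty tz [ 355.4 -171.3  141.6] turn -12.53 | t 0.7 pos [ 0.2313 -0.6075  0.2417] yaw -69.16 tilt [ 0.     -0.0001] F [ 0.5 -0.5  0.7] grip 87.1 0.0
```

```bash
python3 -m crank '[{"tx":43,"ty":-21,"tz":0,"turn":-1.5},{"tx":85,"ty":-41,"tz":0,"turn":-3},{"tx":128,"ty":-62,"tz":0,"turn":-4.5},{"tx":171,"ty":-82,"tz":10,"turn":-6},{"tx":213,"ty":-103,"tz":20,"turn":-7.5}]' 80 10; python3 -c "
from h import *
goto(.5025,-.321,.06,-6.5)"
```

```text
time: 1.32
position: [0.3948, -0.4343, 0.2217]
tool_rot: [2.739, 1.537, 0.0]
ft_force: [0.3, -0.9, 0.0]
grip_width: 0.922
grip_force: 0.0
tx ty tz [152.9  32.7 161.7] turn -4.98 | t 1.32 pos [ 0.3948 -0.4343  0.2217] yaw -31.4 tilt [ 0.0006 -0.0009] F [ 0.3 -0.9  0. ] grip 80.2 0.0
```

```bash
python3 -m crank '[{"tx":40,"ty":8,"tz":35,"turn":-1.3},{"tx":80,"ty":17,"tz":70,"turn":-2.6},{"tx":120,"ty":26,"tz":105,"turn":-3.8},{"tx":153,"ty":33,"tz":140,"turn":-5},{"tx":153,"ty":33,"tz":162,"turn":-5}]'; python3 -m crank '[{"tx":0,"ty":0,"tz":0,"turn":0},{"tx":0,"ty":0,"tz":0,"turn":0}]' ; python3 -c "
from h import *
goto(.5025,-.321,.0215,-6.5)"
```

```text
time: 1.95
position: [0.504, -0.3184, 0.058]
tool_rot: [-2.338, -2.095, -0.003]
ft_force: [0.4, -0.4, 0.7]
grip_width: 0.916
grip_force: 0.0
time: 2.2
position: [0.5023, -0.3236, 0.0607]
tool_rot: [2.347, 2.086, 0.0]
ft_force: [0.8, -0.0, 0.2]
grip_width: 0.921
grip_force: 0.0
tx ty tz [ 2.7 -0.2 39.2] turn -0.05 | t 2.2 pos [ 0.5023 -0.3236  0.0607] yaw -6.73 tilt [ 0.0012 -0.0013] F [ 0.8 -0.   0.2] grip 80.1 0.0
```

```bash
python3 -m crank '[{"tx":2.5,"ty":0,"tz":15,"turn":0},{"tx":2.5,"ty":0,"tz":28,"turn":0},{"tx":2.5,"ty":0,"tz":35,"turn":0},{"tx":2.5,"ty":0,"tz":39,"turn":0},{"tx":2.5,"ty":0,"tz":39,"turn":0}]'; python3 -c "
from h import *
goto(.5025,-.321,.0215,-6.5)"
```

```text
time: 2.82
position: [0.5023, -0.32, 0.0204]
tool_rot: [-2.347, -2.089, 0.0]
ft_force: [0.4, -0.3, 0.2]
grip_width: 0.923
grip_force: 0.0
tx ty tz [-0.9  0.3 -1.1] turn -0.03 | t 2.83 pos [ 0.5023 -0.32    0.0204] yaw -6.66 tilt [-0.0001  0.0001] F [ 0.4 -0.3  0.2] grip 80.3 0.0
```

```bash
for i in 1; do python3 -m crank '[{"tx":0,"ty":0,"tz":0,"turn":0},{"tx":0,"ty":0,"tz":0,"turn":0},{"tx":0,"ty":0,"tz":0,"turn":0},{"tx":0,"ty":0,"tz":0,"turn":0},{"tx":0,"ty":0,"tz":0,"turn":0}]' 50 8;  python3 -m crank '[{"tx":0,"ty":0,"tz":0,"turn":0},{"tx":0,"ty":0,"tz":-5,"turn":0},{"tx":0,"ty":0,"tz":-20,"turn":0},{"tx":0,"ty":0,"tz":-50,"turn":0},{"tx":0,"ty":0,"tz":-50,"turn":0}]'; done; python3 -c "
from h import *
goto(.4997,.1128,.12,4)
im,d=ctrl.get_image('scene'); cv2.imwrite('pics/s1.png',im[:,:,::-1]);im,d=ctrl.get_image('top'); cv2.imwrite('pics/t1.png',im[:,:,::-1])"
```

```text
time: 3.45
position: [0.5025, -0.3202, 0.0208]
tool_rot: [2.346, 2.088, 0.0]
ft_force: [-0.1, -0.7, 1.7]
grip_width: 0.686
grip_force: 8.0
time: 4.08
position: [0.5045, -0.3212, 0.074]
tool_rot: [2.342, 2.085, 0.002]
ft_force: [-0.7, 0.1, -0.1]
grip_width: 0.683
grip_force: 8.0
tx ty tz [430.4 -54.8 -47.6] turn -2.13 | t 4.08 pos [ 0.5045 -0.3212  0.074 ] yaw -6.66 tilt [ 0.005  -0.0036] F [-0.7  0.1 -0.1] grip 59.4 8.0
```

```bash
python3 -m crank '[{"tx":25,"ty":-3,"tz":-40,"turn":0},{"tx":70,"ty":-9,"tz":-80,"turn":-0.5},{"tx":115,"ty":-15,"tz":-110,"turn":-1},{"tx":160,"ty":-20,"tz":-127,"turn":-1.6},{"tx":205,"ty":-26,"tz":-127,"turn":-2.1}]'; python3 -m crank '[{"tx":0,"ty":0,"tz":0,"turn":0}]'; python3 -c "
from h import *
goto(.4997,.1128,.20,4)"
```

```text
time: 4.8
position: [0.5006, -0.1121, 0.1983]
tool_rot: [2.143, 2.295, 0.001]
ft_force: [0.3, -0.4, -0.1]
grip_width: 0.683
grip_force: 8.0
time: 4.92
position: [0.5001, -0.1088, 0.1972]
tool_rot: [-2.136, -2.302, -0.0]
ft_force: [-0.1, 0.4, -0.2]
grip_width: 0.688
grip_force: 8.0
tx ty tz [221.   16.1  -2.6] turn 0.05 | t 4.92 pos [ 0.5001 -0.1088  0.1972] yaw 4.26 tilt [-0.0008  0.0009] F [-0.1  0.4 -0.2] grip 59.9 8.0
```

```bash
python3 -m crank '[{"tx":45,"ty":3,"tz":0,"turn":0},{"tx":95,"ty":7,"tz":0,"turn":0},{"tx":145,"ty":11,"tz":0,"turn":0},{"tx":190,"ty":14,"tz":0,"turn":0},{"tx":221,"ty":16,"tz":0,"turn":0.05}]'; python3 -m crank '[{"tx":0,"ty":0,"tz":20,"turn":0},{"tx":0,"ty":0,"tz":50,"turn":0},{"tx":0,"ty":0,"tz":80,"turn":0},{"tx":0,"ty":0,"tz":100,"turn":0},{"tx":0,"ty":0,"tz":100,"turn":0}]'; python3 - <<'E'
from h import *
goto(.4997,.1128,.058,4)
ims={}
for n in("top","scene"):
    ims[n],d=ctrl.get_image(n); cv2.imwrite(f"pics/{n}2.png",ims[n][:,:,::-1])
    im=ims[n][:,:,::-1]
from ov import draw
s=ctrl.get_state(); p=(s["position"][0],s["position"][1],.07); z=s["position"][2]-.0145
im={n:np.ascontiguousarray(ims[n][:,:,::-1]) for n in ims}
rk=(.4997,.1128,.07); o=[(p,.06,.118,z)]
a=draw("top",im["top"],(110,255,230,330),4,rk,o); b=draw("scene",im["scene"],(120,280,230,380),3,rk,o)
W=480; b=np.pad(b,((0,0),(0,W-b.shape[1]),(0,0)))
cv2.imwrite("pics/ov2.png",np.vstack([a,b]))
E
```

```text
time: 5.55
position: [0.5009, 0.1093, 0.1967]
tool_rot: [-2.149, -2.29, 0.001]
ft_force: [1.5, -0.2, -0.3]
grip_width: 0.685
grip_force: 8.0
time: 6.18
position: [0.4998, 0.1069, 0.0952]
tool_rot: [-2.15, -2.286, 0.006]
ft_force: [0.3, -0.1, 0.3]
grip_width: 0.684
grip_force: 8.0
tx ty tz [ 5.9  0.5 37.2] turn -0.09 | t 6.17 pos [0.4998 0.1069 0.0952] yaw 3.53 tilt [-0.0052 -0.0003] F [ 0.3 -0.1  0.3] grip 59.5 8.0
```

View pics/ov2.png

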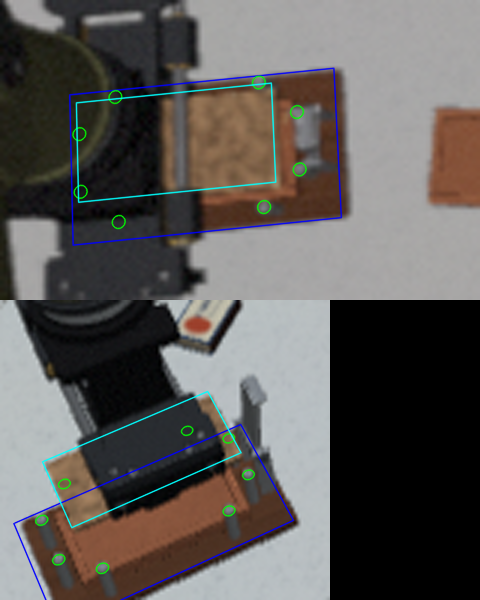

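```bash
python3 -m crank '[{"tx":4,"ty":0.5,"tz":10,"turn":0},{"tx":4,"ty":0.5,"tz":15,"turn":0},{"tx":4,"ty":0.5,"tz":15,"turn":0},{"tx":4,"ty":0.5,"tz":15,"turn":0}]';  python3 - <<'E'
from h import *
goto(.4997,.1128,.05,4)
ctrl.get_image("top");goto(.4997,.1128,.05,4)
ctrl.get_image("top");goto(.4997,.1128,.05,4)
E
```

```text
time: 6.78
position: [0.5018, 0.1122, 0.0827]
tool_rot: [2.15, 2.29, 0.0]
ft_force: [0.7, -0.6, 0.5]
grip_width: 0.684
grip_force: 8.0
tx ty tz [ 0.7 -2.1 32.7] turn -0.08 | t 6.78 pos [0.5018 0.1122 0.0827] yaw 3.6 tilt [ 0.0003 -0.0001] F [ 0.7 -0.6  0.5] grip 59.5 8.0
tx ty tz [ 0.7 -2.1 32.7] turn -0.08 | t 6.83 pos [0.5019 0.1122 0.0827] yaw 3.59 tilt [ 0.0004 -0.0001] F [-1.  -0.  -0.4] grip 59.8 8.0
tx ty tz [ 0.8 -2.2 32.8] turn -0.08 | t 6.88 pos [0.5019 0.1122 0.0828] yaw 3.59 tilt [ 0.0005 -0.0001] F [-0.4  0.1 -0.7] grip 60.0 8.0
```

```bash
python3 -m crank '[{"tx":1,"ty":-2,"tz":8,"turn":-0.1},{"tx":1,"ty":-2,"tz":18,"turn":-0.1},{"tx":1,"ty":-2,"tz":26,"turn":-0.1},{"tx":1,"ty":-2,"tz":30,"turn":-0.1},{"tx":1,"ty":-2,"tz":30,"turn":-0.1}]'; python3 -m crank '[{"tx":0,"ty":0,"tz":1.5,"turn":0},{"tx":0,"ty":0,"tz":3,"turn":0},{"tx":0,"ty":0,"tz":3.5,"turn":0},{"tx":0,"ty":0,"tz":3.5,"turn":0}]'; python3 - <<'E'
from h import *
goto(.4997,.1128,.05,4)
E
```

```text
time: 7.5
position: [0.4994, 0.1131, 0.0521]
tool_rot: [-2.14, -2.299, 0.001]
ft_force: [0.2, -0.3, 0.5]
grip_width: 0.686
grip_force: 8.0
time: 8.0
position: [0.4996, 0.113, 0.049]
tool_rot: [2.141, 2.299, -0.0]
ft_force: [1.0, -0.5, -0.8]
grip_width: 0.687
grip_force: 8.0
tx ty tz [-0.2  0.1 -1. ] turn 0.02 | t 8.0 pos [0.4996 0.113  0.049 ] yaw 4.09 tilt [ 0.     -0.0001] F [ 1.  -0.5 -0.8] grip 59.8 8.0
```

```bash
python3 -m crank '[{"tx":0,"ty":0,"tz":0.6,"turn":0},{"tx":0,"ty":0,"tz":0.6,"turn":0}]'; python3 -m crank '[{"tx":0,"ty":0,"tz":0.6,"turn":0},{"tx":0,"ty":0,"tz":0.6,"turn":0},{"tx":0,"ty":0,"tz":0.6,"turn":0},{"tx":0,"ty":0,"tz":0.6,"turn":0}]' 68; python3 -m crank '[{"tx":0,"ty":0,"tz":-15,"turn":0},{"tx":0,"ty":0,"tz":-50,"turn":0},{"tx":0,"ty":0,"tz":-100,"turn":0},{"tx":0,"ty":0,"tz":-145,"turn":0},{"tx":-20,"ty":0,"tz":-150,"turn":0}]'; python3 - <<'E'
from h import *
goto(.4905,-.0925,.06,-4.2)
E
```

```text
time: 8.25
position: [0.4997, 0.1131, 0.0488]
tool_rot: [2.14, 2.299, -0.0]
ft_force: [-1.5, -0.7, 2.7]
grip_width: 0.687
grip_force: 8.0
time: 8.75
position: [0.4996, 0.113, 0.0477]
tool_rot: [2.141, 2.299, -0.0]
ft_force: [-0.1, -0.0, 0.1]
grip_width: 0.777
grip_force: 0.0
time: 9.38
position: [0.5031, 0.0956, 0.2029]
tool_rot: [2.133, 2.299, 0.01]
ft_force: [-0.2, 0.1, -0.7]
grip_width: 0.779
grip_force: 0.0
tx ty tz [-186.6  -27.9  142.6] turn 1.7 | t 9.38 pos [0.5031 0.0956 0.2029] yaw 4.31 tilt [0.0082 0.0007] F [-0.2  0.1 -0.7] grip 67.8 0.0
```

```bash
python3 -m crank '[{"tx":-40,"ty":-6,"tz":0,"turn":0.4},{"tx":-85,"ty":-13,"tz":0,"turn":0.8},{"tx":-130,"ty":-20,"tz":20,"turn":1.2},{"tx":-170,"ty":-26,"tz":60,"turn":1.6},{"tx":-187,"ty":-28,"tz":100,"turn":1.7}]' 82;  python3 -m crank '[{"tx":0,"ty":0,"tz":25,"turn":0},{"tx":0,"ty":0,"tz":30,"turn":0},{"tx":0,"ty":0,"tz":30,"turn":0},{"tx":0,"ty":0,"tz":30,"turn":0}]'; python3 - <<'E'
from h import *
goto(.4905,-.0925,.021,-4.2)
from ov import draw
r=[]
for n,roi,S in(("top",(120,262,200,322),5),("scene",(125,290,225,388),4)):
    im=ctrl.get_image(n)[0][:,:,::-1]; cv2.imwrite(f"pics/{n}3.png",im)
    r.append(draw(n,np.ascontiguousarray(im),roi,S,None,[((.4997,.1128,.07),.06,.118,.034)]))
h=max(x.shape[0] for x in r); r=[np.pad(x,((0,h-x.shape[0]),(0,0),(0,0))) for x in r]
cv2.imwrite("pics/ov3.png",np.hstack(r))
E
```

```text
time: 10.0
position: [0.4867, -0.0986, 0.0982]
tool_rot: [2.307, 2.128, 0.0]
ft_force: [0.5, 0.4, -0.5]
grip_width: 0.943
grip_force: 0.0
time: 10.5
position: [0.4877, -0.0953, 0.0694]
tool_rot: [2.303, 2.134, 0.002]
ft_force: [-0.1, 0.8, 0.7]
grip_width: 0.942
grip_force: 0.0
tx ty tz [ 3.   2.5 48.4] turn -0.03 | t 10.5 pos [ 0.4877 -0.0953  0.0694] yaw -4.37 tilt [ 0.0026 -0.001 ] F [-0.1  0.8  0.7] grip 81.9 0.0
```

View pics/ov3.png

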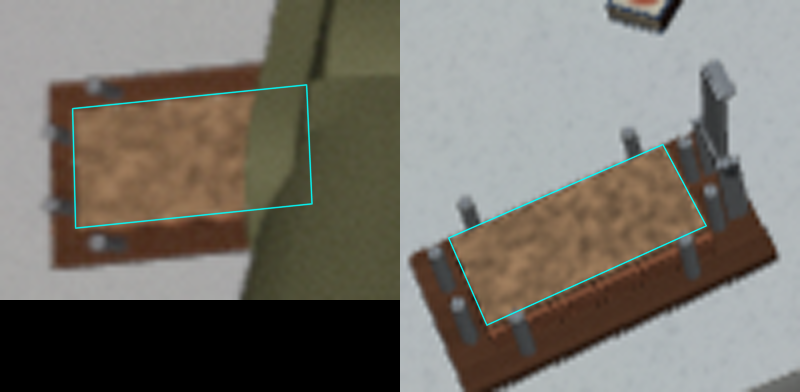

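The sheet lies flat on the lower dish, between the pins; the cyan outline at z=34 mm matches in both views. Now the dish.

```bash
python3 -m crank '[{"tx":3,"ty":2.5,"tz":15,"turn":0},{"tx":3,"ty":2.5,"tz":30,"turn":0},{"tx":3,"ty":2.5,"tz":42,"turn":0},{"tx":3,"ty":2.5,"tz":48,"turn":0},{"tx":3,"ty":2.5,"tz":48,"turn":0}]'; python3 -m crank '[{"tx":0,"ty":0,"tz":0,"turn":0},{"tx":0,"ty":0,"tz":0,"turn":0}]'; python3 - <<'E'
from h import *
goto(.4905,-.0925,.021,-4.2)
E
```

```text
time: 11.22
position: [0.4892, -0.0925, 0.0197]
tool_rot: [-2.305, -2.134, 0.0]
ft_force: [-0.5, 1.1, -0.0]
grip_width: 0.944
grip_force: 0.0
time: 11.48
position: [0.4892, -0.0927, 0.0197]
tool_rot: [-2.305, -2.134, 0.0]
ft_force: [0.6, 0.7, -0.7]
grip_width: 0.943
grip_force: 0.0
tx ty tz [ 0.3  1.3 -1.3] turn -0.04 | t 11.47 pos [ 0.4892 -0.0927  0.0197] yaw -4.41 tilt [-0.0001 -0.    ] F [ 0.6  0.7 -0.7] grip 82.1 0.0
```

```bash
python3 -m crank '[{"tx":0,"ty":1.3,"tz":-1.5,"turn":0},{"tx":0,"ty":1.3,"tz":-1.5,"turn":0}]'; python3 -m crank '[{"tx":0,"ty":0,"tz":0,"turn":0},{"tx":0,"ty":0,"tz":0,"turn":0},{"tx":0,"ty":0,"tz":0,"turn":0},{"tx":0,"ty":0,"tz":0,"turn":0},{"tx":0,"ty":0,"tz":0,"turn":0}]' 55 25; python3 -m crank '[{"tx":0,"ty":0,"tz":0,"turn":0},{"tx":0,"ty":0,"tz":-4,"turn":0},{"tx":0,"ty":0,"tz":-15,"turn":0},{"tx":0,"ty":0,"tz":-40,"turn":0},{"tx":0,"ty":0,"tz":-60,"turn":0}]';python3 - <<'E'
from h import *
goto(.4997,.1128,.20,4)
E
```

```text
time: 11.72
position: [0.4908, -0.0928, 0.0215]
tool_rot: [2.305, 2.134, 0.0]
ft_force: [0.6, -0.2, -0.0]
grip_width: 0.944
grip_force: 0.0
time: 12.35
position: [0.4906, -0.0928, 0.0214]
tool_rot: [2.305, 2.134, 0.0]
ft_force: [0.5, -0.6, 0.1]
grip_width: 0.711
grip_force: 25.0
time: 12.98
position: [0.4907, -0.0926, 0.0828]
tool_rot: [2.304, 2.134, 0.001]
ft_force: [-0.5, -0.1, -2.3]
grip_width: 0.708
grip_force: 25.0
tx ty tz [ 205.5   -6.7 -117.2] turn -1.68 | t 12.97 pos [ 0.4907 -0.0926  0.0828] yaw -4.4 tilt [ 0.0008 -0.0003] F [-0.5 -0.1 -2.3] grip 61.6 25.0
```

Weight 2.3 N: the dish is held. Lift it clear of the keeper and carry it over.

```bash
python3 -m crank '[{"tx":0,"ty":0,"tz":-40,"turn":-0.4},{"tx":0,"ty":0,"tz":-90,"turn":-0.8},{"tx":15,"ty":-1,"tz":-120,"turn":-1.2},{"tx":50,"ty":-2,"tz":-122,"turn":-1.6},{"tx":90,"ty":-3,"tz":-122,"turn":-1.7}]'; python3 -m crank '[{"tx":0,"ty":0,"tz":0,"turn":0}]'; python3 - <<'E'
from h import *
goto(.4997,.1128,.20,4)
E
```

```text
time: 13.6
position: [0.4939, -0.0006, 0.2031]
tool_rot: [-2.14, -2.3, 0.0]
ft_force: [0.3, 0.2, -1.8]
grip_width: 0.711
grip_force: 25.0
time: 13.72
position: [0.4934, 0.0032, 0.2025]
tool_rot: [-2.129, -2.307, -0.001]
ft_force: [-0.1, -1.5, -1.2]
grip_width: 0.707
grip_force: 25.0
tx ty tz [108.7  15.1   2.7] turn 0.12 | t 13.72 pos [0.4934 0.0032 0.2025] yaw 4.6 tilt [-0.0014  0.0018] F [-0.1 -1.5 -1.2] grip 61.5 25.0
```

```bash
python3 -m crank '[{"tx":35,"ty":5,"tz":0,"turn":0},{"tx":75,"ty":10,"tz":0,"turn":0},{"tx":109,"ty":15,"tz":0,"turn":0.1},{"tx":109,"ty":15,"tz":20,"turn":0.1},{"tx":109,"ty":15,"tz":60,"turn":0.1}]'; python3 -m crank '[{"tx":0,"ty":0,"tz":30,"turn":0},{"tx":0,"ty":0,"tz":50,"turn":0},{"tx":0,"ty":0,"tz":55,"turn":0},{"tx":0,"ty":0,"tz":55,"turn":0},{"tx":0,"ty":0,"tz":55,"turn":0}]'; python3 - <<'E'
from h import *
goto(.4997,.1128,.0575,4)
E
```

```text
time: 14.35
position: [0.502, 0.1084, 0.1431]
tool_rot: [2.147, 2.291, 0.002]
ft_force: [0.4, -1.1, -2.2]
grip_width: 0.715
grip_force: 25.0
time: 14.98
position: [0.5022, 0.1073, 0.0892]
tool_rot: [2.15, 2.289, 0.002]
ft_force: [-0.8, -0.2, -1.8]
grip_width: 0.709
grip_force: 25.0
tx ty tz [ 5.6 -2.2 31.7] turn -0.08 | t 14.97 pos [0.5022 0.1073 0.0892] yaw 3.6 tilt [ 0.0015 -0.    ] F [-0.8 -0.2 -1.8] grip 61.7 25.0
```

```bash
python3 -m crank '[{"tx":5.5,"ty":-2.2,"tz":8,"turn":-0.1},{"tx":5.5,"ty":-2.2,"tz":12,"turn":-0.1},{"tx":5.5,"ty":-2.2,"tz":12,"turn":-0.1},{"tx":5.5,"ty":-2.2,"tz":12,"turn":-0.1},{"tx":5.5,"ty":-2.2,"tz":12,"turn":-0.1}]'; python3 - <<'E'
from h import *
goto(.4997,.1128,.0575,4)
from ov import draw
r=[]; s=ctrl.get_state(); p=(s["position"][0],s["position"][1],.07); z=s["position"][2]-.0054
for n,roi,S in(("top",(110,262,200,322),4),("scene",(125,280,225,388),4)):
    im=ctrl.get_image(n)[0][:,:,::-1]; cv2.imwrite(f"pics/{n}4.png",im)
    r.append(draw(n,np.ascontiguousarray(im),roi,S,(.4997,.1128,.07),[(p,.062,.12,z)]))
h=max(x.shape[0] for x in r); r=[np.pad(x,((0,h-x.shape[0]),(0,0),(0,0))) for x in r]
cv2.imwrite("pics/ov4.png",np.hstack(r))
E
```

```text
time: 15.6
position: [0.4992, 0.1124, 0.0765]
tool_rot: [2.141, 2.299, 0.0]
ft_force: [0.3, 0.6, -1.0]
grip_width: 0.71
grip_force: 25.0
tx ty tz [ 0.4  0.5 19. ] turn 0.02 | t 15.6 pos [0.4992 0.1124 0.0765] yaw 4.09 tilt [ 0.0003 -0.0001] F [ 0.3  0.6 -1. ] grip 61.8 25.0
```

View pics/ov4.png

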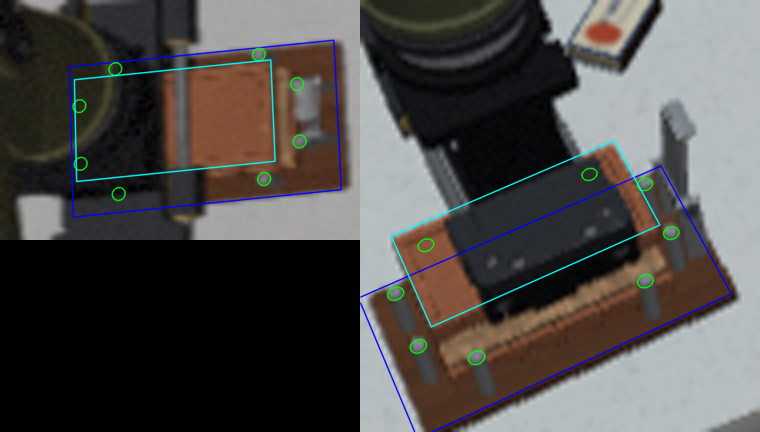

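The dish sits where expected above the pocket and the outlines match. Lower it gently.

```bash
python3 -m crank '[{"tx":0.4,"ty":0.5,"tz":5,"turn":0},{"tx":0.4,"ty":0.5,"tz":11,"turn":0},{"tx":0.4,"ty":0.5,"tz":16,"turn":0},{"tx":0.4,"ty":0.5,"tz":18.5,"turn":0},{"tx":0.4,"ty":0.5,"tz":18.5,"turn":0}]'; python3 -m crank '[{"tx":0,"ty":0,"tz":0.5,"turn":0},{"tx":0,"ty":0,"tz":1,"turn":0},{"tx":0,"ty":0,"tz":1.5,"turn":0},{"tx":0,"ty":0,"tz":1.5,"turn":0}]'; python3 - <<'E'
from h import *
goto(.4997,.1128,.0550,4)
E
```

```text
time: 16.32
position: [0.4993, 0.1129, 0.0575]
tool_rot: [-2.14, -2.299, 0.001]
ft_force: [0.4, -0.6, -1.2]
grip_width: 0.714
grip_force: 25.0
time: 16.82
position: [0.4995, 0.1128, 0.0563]
tool_rot: [2.141, 2.299, -0.0]
ft_force: [-0.2, -0.8, -2.2]
grip_width: 0.71
grip_force: 25.0
tx ty tz [-0.   0.2  1.3] turn 0.02 | t 16.82 pos [0.4995 0.1128 0.0563] yaw 4.09 tilt [-0.     -0.0001] F [-0.2 -0.8 -2.2] grip 61.8 25.0
```

```bash
python3 -m crank '[{"tx":0,"ty":0,"tz":0.3,"turn":0},{"tx":0,"ty":0,"tz":0.6,"turn":0},{"tx":0,"ty":0,"tz":0.9,"turn":0},{"tx":0,"ty":0,"tz":0.9,"turn":0}]'; python3 -m crank '[{"tx":0,"ty":0,"tz":0.3,"turn":0},{"tx":0,"ty":0,"tz":0.5,"turn":0},{"tx":0,"ty":0,"tz":0.5,"turn":0}]'
```

```text
time: 17.32
position: [0.4995, 0.1128, 0.0554]
tool_rot: [2.141, 2.299, -0.0]
ft_force: [-0.3, 0.6, -1.7]
grip_width: 0.71
grip_force: 25.0
time: 17.7
position: [0.4995, 0.1129, 0.0553]
tool_rot: [2.14, 2.299, -0.001]
ft_force: [-2.7, -0.6, 5.8]
grip_width: 0.71
grip_force: 25.0
```

```bash
python3 -m crank '[{"tx":0,"ty":0,"tz":0,"turn":0},{"tx":0,"ty":0,"tz":0,"turn":0},{"tx":0,"ty":0,"tz":0,"turn":0},{"tx":0,"ty":0,"tz":0,"turn":0}]' 70; python3 -m crank '[{"tx":0,"ty":0,"tz":-10,"turn":0},{"tx":0,"ty":0,"tz":-40,"turn":0},{"tx":0,"ty":0,"tz":-90,"turn":0},{"tx":0,"ty":0,"tz":-140,"turn":0},{"tx":-15,"ty":0,"tz":-145,"turn":0}]'; python3 -m crank '[{"tx":-40,"ty":0,"tz":0,"turn":0},{"tx":-80,"ty":0,"tz":0,"turn":0},{"tx":-110,"ty":0,"tz":0,"turn":0},{"tx":-110,"ty":0,"tz":0,"turn":0},{"tx":-110,"ty":0,"tz":0,"turn":0}]' 0 15; python3 - <<'E'
from h import *
goto(.5084,-.0119,.106,4)
from ov import draw
r=[]
for n,roi,S in(("top",(120,262,200,322),5),("scene",(125,280,225,388),4)):
    im,d=ctrl.get_image(n);im=im[:,:,::-1]; cv2.imwrite(f"pics/{n}5.png",im); np.save(f"pics/{n}5.npy",d)
    r.append(draw(n,np.ascontiguousarray(im),roi,S,None,[((.4997,.1128,.07),.062,.12,.05)]))
h=max(x.shape[0] for x in r); r=[np.pad(x,((0,h-x.shape[0]),(0,0),(0,0))) for x in r]
cv2.imwrite("pics/ov5.png",np.hstack(r))
P=cloud("scene",d); th=.07; e=(P-[.4997,.1128,0])@np.array([[np.cos(th),-np.sin(th),0],[np.sin(th),np.cos(th),0],[0,0,1]])*1000
m=(abs(e[...,0])<22)&(abs(e[...,1])<45)&(d>0)&(e[...,2]<80); print("inner z",np.median(e[m][:,2]))
for a in(-35,0,35):
    g=m&(abs(e[...,1]-a)<8); print(a,g.sum(),np.median(e[g][:,2]))
k=(abs(e[...,0])<25)&(e[...,1]<-75)&(e[...,1]>-115)&(e[...,2]>62)&(e[...,2]<120)&(d>0)
for z in range(65,115,8):
    g=k&(abs(e[...,2]-z)<4); print(z,g.sum(),e[g].mean(0).round(1) if g.any() else "",e[g][:,1].min().round(1) if g.any() else "")
E
```

```text
time: 18.2
position: [0.4995, 0.1128, 0.0548]
tool_rot: [-2.141, -2.299, 0.0]
ft_force: [0.8, 0.0, 0.2]
grip_width: 0.804
grip_force: 0.0
time: 18.82
position: [0.5029, 0.0998, 0.2046]
tool_rot: [2.133, 2.298, 0.009]
ft_force: [0.5, 0.2, 0.1]
grip_width: 0.807
grip_force: 0.0
time: 19.45
position: [0.5081, -0.0111, 0.1996]
tool_rot: [-2.139, -2.299, 0.0]
ft_force: [-0.7, 0.6, -0.1]
grip_width: 0.319
grip_force: 0.0
tx ty tz [-0.9  0.3 93.6] turn 0.02 | t 19.45 pos [ 0.5081 -0.0111  0.1996] yaw 4.12 tilt [-0.0007  0.0007] F [-0.7  0.6 -0.1] grip 27.8 0.0
inner z 46.07592417974182
-35 136 46.16417794254202
0 140 45.82212063763768
35 147 46.43396412675882
65 12 [ -9.3 -80.2  65.9] -84.3
73 17 [ -5.  -80.5  74.1] -84.6
81 13 [ -1.9 -80.9  81.3] -84.6
89 19 [ -3.9 -82.3  89.4] -86.8
97 15 [ -5.9 -82.9  97. ] -86.0
105 58 [ -2.  -87.5 105. ] -93.6
113 0
```

View pics/ov5.png

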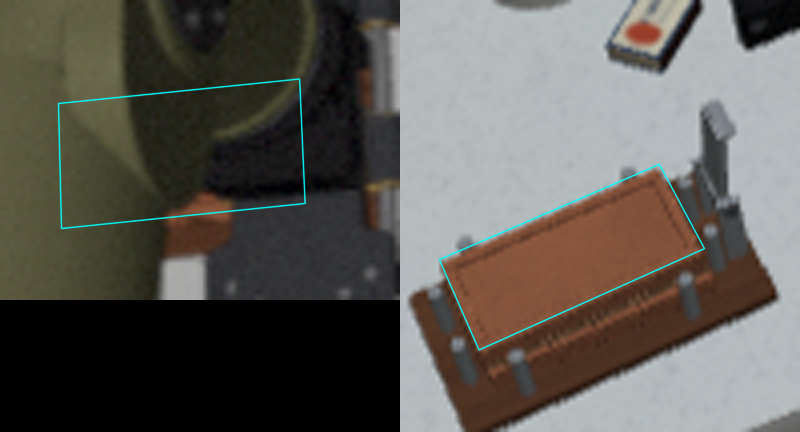

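The top dish lies level on the sheet: its inner floor reads 46 mm at both ends and the rim outline at z=50 matches. The keeper stands at about 1.65 rad, lip tip at rack y≈-94. Now go down behind it with closed fingers.

```bash
python3 -m crank '[{"tx":-1,"ty":0,"tz":20,"turn":0},{"tx":-1,"ty":0,"tz":50,"turn":0},{"tx":-1,"ty":0,"tz":80,"turn":0},{"tx":-1,"ty":0,"tz":94,"turn":0},{"tx":-1,"ty":0,"tz":94,"turn":0}]'; python3 -m crank '[{"tx":0,"ty":0,"tz":0,"turn":0},{"tx":0,"ty":0,"tz":0,"turn":0},{"tx":0,"ty":0,"tz":0,"turn":0}]'; python3 - <<'E'
from h import *
goto(.5084,-.0119,.106,4)
E
```

```text
time: 20.18
position: [0.508, -0.0121, 0.1054]
tool_rot: [-2.138, -2.3, 0.001]
ft_force: [1.4, 0.1, -0.3]
grip_width: 0.004
grip_force: 0.0
time: 20.55
position: [0.509, -0.0129, 0.1066]
tool_rot: [2.14, 2.298, 0.001]
ft_force: [-0.0, 0.7, 0.5]
grip_width: 0.005
grip_force: 0.0
tx ty tz [ 1.1 -0.5  0.6] turn 0.02 | t 20.55 pos [ 0.509  -0.0129  0.1066] yaw 4.09 tilt [ 0.0013 -0.0005] F [-0.   0.7  0.5] grip 0.5 0.0
```

```bash
python3 -m crank '[{"tx":10,"ty":0,"tz":0,"turn":0},{"tx":19,"ty":0,"tz":0,"turn":0},{"tx":28,"ty":0,"tz":-1,"turn":0},{"tx":36,"ty":0,"tz":-1,"turn":0},{"tx":36,"ty":0,"tz":-1,"turn":0}]'; python3 -m crank '[{"tx":8,"ty":0,"tz":1,"turn":0},{"tx":16,"ty":0,"tz":3,"turn":0},{"tx":20,"ty":0,"tz":5.5,"turn":0},{"tx":24,"ty":0,"tz":8.5,"turn":0},{"tx":24,"ty":0,"tz":8.5,"turn":0}]'; python3 - <<'E'
from h import *
h=np.array([.5053,.033]); y=np.array([-.0698,.9976]); p=ctrl.get_state()["position"]
print("corner rel hinge", ((p[:2]-h)@y*1000+9.5).round(1), (p[2]*1000-72).round(1)); goto(.5,.0,.1,4)
E
```

```text
time: 21.18
position: [0.5058, 0.0241, 0.1069]
tool_rot: [-2.139, -2.301, -0.0]
ft_force: [-0.4, -0.3, -0.3]
grip_width: 0.009
grip_force: 0.0
time: 21.8
position: [0.504, 0.0475, 0.0981]
tool_rot: [-2.14, -2.3, 0.0]
ft_force: [-0.6, 0.2, -0.1]
grip_width: 0.001
grip_force: 0.0
corner rel hinge 24.0 26.1
tx ty tz [-47.   -7.4  -1.9] turn 0.03 | t 21.8 pos [0.504  0.0475 0.0981] yaw 4.13 tilt [-0.0006  0.0003] F [-0.6  0.2 -0.1] grip 0.1 0.0
```

```bash
python3 -m crank '[{"tx":4,"ty":0,"tz":3.5,"turn":0},{"tx":7,"ty":0,"tz":8,"turn":0},{"tx":10,"ty":0,"tz":14,"turn":0},{"tx":12,"ty":0,"tz":19,"turn":0},{"tx":12,"ty":0,"tz":19,"turn":0}]'; python3 -m crank '[{"tx":0,"ty":0,"tz":1,"turn":0},{"tx":0,"ty":0,"tz":2,"turn":0},{"tx":0,"ty":0,"tz":2,"turn":0}]';  python3 -m crank '[{"tx":0,"ty":0,"tz":0.7,"turn":0},{"tx":0,"ty":0,"tz":1.2,"turn":0},{"tx":0,"ty":0,"tz":1.2,"turn":0}]'; python3 - <<'E'
from h import *
h=np.array([.5053,.033]); y=np.array([-.0698,.9976]); p=ctrl.get_state()["position"]
print("corner rel hinge", ((p[:2]-h)@y*1000+9.5).round(1), (p[2]*1000-72).round(1))
im,d=ctrl.get_image("scene"); cv2.imwrite("pics/s6.png",cv2.resize(im[280:388,125:235,::-1],None,fx=4,fy=4,interpolation=cv2.INTER_CUBIC))
E
```

```text
time: 22.42
position: [0.5029, 0.0593, 0.0789]
tool_rot: [-2.139, -2.299, 0.001]
ft_force: [-0.1, -0.1, -0.1]
grip_width: 0.004
grip_force: 0.0
time: 22.8
position: [0.5034, 0.0589, 0.0775]
tool_rot: [2.141, 2.299, 0.0]
ft_force: [0.8, 0.1, 0.2]
grip_width: 0.005
grip_force: 0.0
time: 23.18
position: [0.5034, 0.059, 0.0762]
tool_rot: [2.141, 2.299, -0.0]
ft_force: [-0.3, 0.2, 0.1]
grip_width: 0.008
grip_force: 0.1
corner rel hinge 35.5 4.2
```

View pics/s6.png

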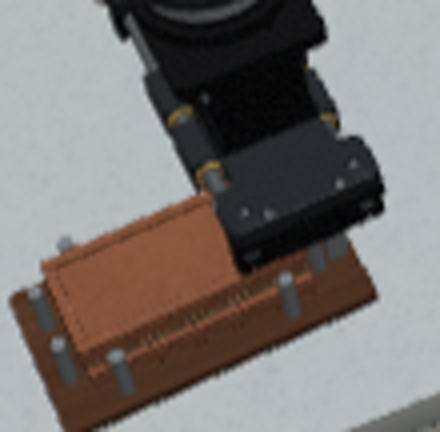

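The gripper now hides the keeper; the stack looks undisturbed. Press gently until contact.

```bash
python3 -m crank '[{"tx":0,"ty":0,"tz":0.4,"turn":0},{"tx":0,"ty":0,"tz":0.8,"turn":0},{"tx":0,"ty":0,"tz":0.8,"turn":0}]';  python3 -m crank '[{"tx":0,"ty":0,"tz":0.4,"turn":0},{"tx":0,"ty":0,"tz":0.7,"turn":0},{"tx":0,"ty":0,"tz":0.7,"turn":0}]'
```

```text
time: 23.6
position: [0.5033, 0.059, 0.0754]
tool_rot: [2.14, 2.299, -0.0]
ft_force: [0.3, 0.6, -0.1]
grip_width: 0.007
grip_force: 0.1
time: 23.98
position: [0.5034, 0.059, 0.0747]
tool_rot: [2.141, 2.299, -0.0]
ft_force: [-0.2, 0.4, 0.7]
grip_width: 0.005
grip_force: 0.2
```

```bash
python3 -m crank '[{"tx":0,"ty":0,"tz":0.3,"turn":0},{"tx":0,"ty":0,"tz":0.5,"turn":0},{"tx":0,"ty":0,"tz":0.5,"turn":0}]'
```

```text
time: 24.35
position: [0.5034, 0.059, 0.0745]
tool_rot: [2.141, 2.299, -0.0]
ft_force: [-2.2, 0.5, 4.0]
grip_width: 0.006
grip_force: 2.3
```

Contact at 55.5 mm with 4 N, so the keeper is level. Retreat and check.

```bash
python3 -m crank '[{"tx":0,"ty":0,"tz":-5,"turn":0},{"tx":0,"ty":0,"tz":-30,"turn":0},{"tx":0,"ty":0,"tz":-80,"turn":0},{"tx":-30,"ty":0,"tz":-130,"turn":0},{"tx":-80,"ty":0,"tz":-140,"turn":0}]'; python3 -m crank '[{"tx":-50,"ty":0,"tz":0,"turn":0},{"tx":-100,"ty":0,"tz":0,"turn":0},{"tx":-150,"ty":0,"tz":0,"turn":0},{"tx":-170,"ty":0,"tz":0,"turn":0},{"tx":-170,"ty":0,"tz":0,"turn":0}]'; python3 - <<'E'
from h import *
from ov import draw
o=[]; rk=np.array([.4997,.1128]); yv=np.array([-.0698,.9976]); r=[]
for n,roi,S in(("top",(120,262,200,322),5),("scene",(125,290,225,388),4)):
    im,d=ctrl.get_image(n); im=np.ascontiguousarray(im[:,:,::-1]); cv2.imwrite(f"pics/{n}7.png",im)
    c=rk-.054*yv
    r.append(draw(n,im,roi,S,None,[((.4997,.1128,.07),.062,.12,.05),((c[0],c[1],.07),.024,.052,.0555)]))
    th=.07; e=(cloud(n,d)-[.4997,.1128,0])@np.array([[np.cos(th),-np.sin(th),0],[np.sin(th),np.cos(th),0],[0,0,1]])*1000
    for y in(-75,-60,-50,-40): 
        g=(d>0)&(abs(e[...,0])<9)&(abs(e[...,1]-y)<4)&(e[...,2]>30); print(n,y,g.sum(),np.median(e[g][:,2]).round(1) if g.any() else "")
    for y in(-15,20,48):
        g=(d>0)&(abs(e[...,0])<20)&(abs(e[...,1]-y)<5); print(n,y,g.sum(),np.median(e[g][:,2]).round(1) if g.any() else "")
    a,b=cv2.imread(f"pics/{n}0.png").astype(int),im.astype(int)
h=max(x.shape[0] for x in r); r=[np.pad(x,((0,h-x.shape[0]),(0,0),(0,0))) for x in r]
cv2.imwrite("pics/ov7.png",np.hstack(r)); goto(.5,0,.2,4)
E
```

```text
time: 24.98
position: [0.5114, -0.0197, 0.2184]
tool_rot: [2.131, 2.3, 0.007]
ft_force: [1.2, -0.5, -0.3]
grip_width: 0.01
grip_force: 0.0
time: 25.6
position: [0.521, -0.1912, 0.2139]
tool_rot: [-2.143, -2.296, -0.001]
ft_force: [-0.1, 0.5, 0.4]
grip_width: 0.009
grip_force: 0.0
top -75 22 54.3
top -60 25 53.6
top -50 23 54.0
top -40 26 54.7
top -15 67 45.9
top 20 65 45.7
top 48 65 45.7
scene -75 24 55.6
scene -60 27 55.4
scene -50 29 54.9
scene -40 28 53.9
scene -15 81 46.2
scene 20 79 46.0
scene 48 82 46.7
tx ty tz [189.2  -7.6  14.5] turn 0.05 | t 25.7 pos [ 0.5215 -0.1881  0.2142] yaw 4.23 tilt [0.     0.0012] F [ 0.2  0.1 -0.1] grip 0.3 0.0
```

View pics/ov7.png

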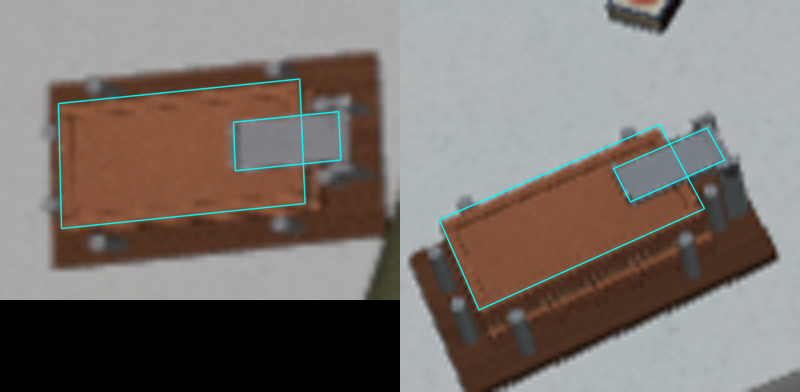

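The keeper lies level over the top dish (about 54–55 mm along its length), the stack is flat, and the arm is clear. Hand in.

```bash
python3 -c "
from bench import ctrl
print(ctrl.close_job())"
```

```text
the job is handed in; nothing more can be done
None
```

The cork sheet lies flat on the lower dish, the second dish is right way up and fully down on it between the pins, and the keeper lies level on top; handed in at about 26 s, result not reported back.

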